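# Draw a flat-pack shelf joint tight with its cam lock

## Robot

A 7-joint arm with a two-finger parallel gripper is mounted at the origin on a cart in front of the work surface, level with it; the furniture and walls round the work are solid. World frame = base frame: x ahead of the robot, y to its left, z up, the work surface at z = 0. Lengths are in m, angles in rad, forces in N, time in s.
With the tool pointing down it reaches from about 0.425 to 0.925 m from the base axis. Payload 6.8 kg.
Tool frame: the origin (TCP) lies at the very end of the fingers, on their centre line; the grasp point (between the pads) lies grasp_offset behind it (grasp_offset is the distance from the TCP to the grasp point, in m); z points along the fingers, y is the direction in which the jaws open and shut (so a half turn about z gives the same grasp; the last joint's range is limited). The gripper opens to 85 mm and grips with 20 to 120 N. Pads are 22 mm wide; open, the fingers measure 114 mm over their backs; the gripper's body (76 mm by 85 mm) begins 54 mm behind the grasp point. The pads swing forward as they close: fully open they stand 13 mm farther back than shut.
Start: joints at [1.176, 0.477, 0.022, 1.555, -0.011, 1.109, -0.083], TCP at [0.191, -0.647, 0.231] pointing down, gripper open.
Joint ranges: [-2.96, 2.96], [-0.34, 2.1], [-1.41, 1.46], [0.24, 2.44], [-1.37, 4.51], [0.17, 1.92], [-2.96, 2.96]. Speed limits (rad/s): [2.39, 2.39, 3.14, 3.14, 3.14, 3.14, 3.14].

## Interface

Orientations are given as a unit quaternion [w, x, y, z].
In Python, from station import * gives the robot as it stands.
- The arm moves only by the shell command python3 -m handwheel 'ROWS' [FORCE]. ROWS is JSON, one flat list of numbers, 7 for each row, row after row: the shift along the world's x, y, z in cm, then the turn, a rotation vector about the world's x, y, z in degrees, then the opening, from 0 (shut) to 1 (fully open). In form: [tx, ty, tz, ax, ay, az, fingers, tx, ty, tz, ax, ay, az, fingers, ...]. A call has 1 to 8 rows; each row is the pose to reach, as a shift and turn from the pose measured when the call began; what a row does not reach only later rows make up. A row lasts 1/12 s, in which the tool goes at most 41.7 mm and 7.16 degrees, less where a joint would pass 70% of its speed; a pose out of reach is approached as far as the arm can. A call with a gripper value outside its range is refused whole. The fingers move at their own pace and stop on an object; FORCE is the grip in N (left out, the last holds). Time passes only in rows, so rows that repeat a pose let the fingers close. It gives the time, the measured TCP pose, the force and the opening at its end, in the units of the state.
- get_obs(): the state, without advancing time (a new reading comes with each control period).
- read_camera(name): name is "scene" or "top" or "wrist"; returns the picture (480x640x3 uint8, red, green, blue); there is no depth.
- camera_info(name): a dict with "fx", "fy", "cx", "cy" (pixels), "k1" (the pictures are not rectified: a ray, as slopes to the right and down, at radius r is drawn at 1 + k1 r^2 times it, then the intrinsics apply), "R" (3x3) and "t" (3): a world point X has camera coordinates R X + t; the wrist camera has in their place "mount" (4x4, takes a point from camera to tool coordinates, whose origin is the TCP and whose axes are the flange's). Camera axes: x right, y down, z forward; pixel columns grow to the right and rows downward; lengths in m; the calibration is good to about 2 mm. A picture is of the moment at which its call begins: read the wrist's pose just before it. camera_info takes no time and is no camera call.
- hand_in(): hands the job in, once; it reports no verdict.
The state is a dict: "t": time; "q": joint angles; "joint_vel": joint speeds; "joint_torque": joint torques, N m; "eef_pos": TCP position; "tool_rot": TCP orientation; "contact_force": force on the tool from outside, world axes, zero at the start; "torque": the same for the moment, N m; "gripper_width": opening from 0.0 (shut) to 1.0 (fully open).
Only numpy, scipy, OpenCV 4.12 (cv2) and the standard library are available. Lean on these libraries where they do the work, as an engineer would, in place of code of your own. Each camera call takes 0.05 s, during which the arm holds its last target. There are 200 camera calls.

## Task

Push the upright end panel along its dowels towards the board until it meets the springy black seal strip. Then take the red-handled driver from its stand, fit its blade in the slot of the round metal cam disc, without pressing hard, and turn the disc clockwise as far as it goes, gently, so that it grabs the bolt and draws the panel up tight. Stand the driver back upright in its stand, and leave the kitchen things around alone.

Things in the scene. Friction and masses are not known exactly. Their poses are not given: they have to be found in the camera images.
- board: pale wooden flat-pack board lying fixed on a thin black rubber mat, 130 mm (x) by 120 mm (y) by 28 mm thick; origin at the centre of its underside, on the worktop; its z is up. The end panel stands along its +y edge. It lies turned by up to about 20 degrees either way from the world axes.
- panel_top (a point): centre of the top edge of the upright white end panel, 58 mm above the worktop, board's axes. The panel is 130 mm wide (x), 18 mm thick (y, 9 mm either side of this point), 58 mm high, and slides only along the board's y, on two dowels, with about 2 N of friction. A steel bolt sticks out of it towards the cam.
- end_panel (a joint): gap from the board's +y edge to the panel, m: 0 = tight, grows along board +y, at most 0.030. From 0.0035 down to 0 a black rubber seal on the board's edge pushes back with 2.5 N per mm and springs the released panel back to about 0.0025 to 0.0035. The cam catches the bolt head only if the gap is under about 0.005.
- cam_centre (a point): centre of the cam disc's face, flush with the board's top, 28 mm up, 30 mm in from the board's +y edge; fixed, board's axes. Bright metal disc 41 mm across; straight slot through its centre 23 x 4.5 mm, 6 mm deep, 1 mm chamfers. The slot's direction is not measured: at cam reading 0 it lies within 0.6 rad either way of the board's x axis; find it by feel or sight. It turns with the cam.
- cam (a joint): angle of the cam disc, rad, growing clockwise seen from above; starts at 0 to 0.1 (open, the bolt can enter). It catches the bolt head from about 0.4 to 0.7 on, has drawn the panel tight by about 1.2 and meets a hard stop at 1.5. Needs some 0.05 to 0.2 N m; do not force the stop with over 0.3 N m; stays where it is left.
- driver: loose driver, 0.12 kg, upright in its stand, blade down; origin at the centre of the blade's tip, z up the shaft. Blade 20 mm wide (x), 3 mm thick (y), 8 mm long; round shaft 20 mm across to 36 mm up; black collar 36 mm across, 36 to 41 mm; red square handle 24 x 24 mm (faces across x and y), 41 to 89 mm; black button to 92 mm. Blade the same after a half turn.
- stand: fixed dark wooden block, 60 x 60 x 40 mm, origin at the centre of its underside; a straight upright hole 24 mm across goes right through its centre. The driver's shaft hangs in it, the collar resting on the block's top, the tip 4 mm above the worktop.
- lemon: bystander: a yellow lemon, 72 mm long, lying on the worktop; to be left alone
- garlic: bystander: a garlic bulb, 56 mm, on the worktop; to be left alone
- mug_tea: bystander: green and white mug, 101 mm high, on the worktop; to be left alone
- honey_jar: bystander: glass honey jar with black lid, 94 mm high, on the worktop; to be left alone
- pepper_mill: bystander: wooden pepper mill, 150 mm high, on the worktop; to be left alone
Mind the look-alikes: they are no part of the job. Of the things that look like the driver, the smallest one is meant.

How it is judged:
On the way, in this order (a step that is already met when the one before it is completed fails the run):
1. the panel is pushed up to the seal, gap under 4.5 mm, with the cam still open (under 0.3 rad) (value of joint end_panel below 0.0045 m and value of joint cam below 0.3 rad), for 0.2 s.
2. the cam is turned past 1.25 rad with the driver on it, and the panel drawn in to under 1.5 mm (value of joint cam above 1.25 rad and value of joint end_panel below 0.0015 m and horizontal distance between driver and cam_centre below 0.01 m), for 0.1 s.
At the end, for the whole second after the job is handed in: The panel is tight (gap under 1.5 mm), the cam is locked (past 1.25 rad), and the driver is back at rest in its stand, upright within 0.1 rad, its tip within 6 mm of the hole's axis and under 8 mm above the worktop (value of joint end_panel below 0.0015 m and value of joint cam above 1.25 rad and horizontal distance between driver and stand below 0.006 m and height (world z) of driver below 0.008 m and angle between driver's own z axis and vertical below 0.1 rad and linear speed of driver below 0.02 m/s); the robot touches nothing.
It fails at once if the driver is forced on the cam or board (contact forces of over 40 N: pressed down hard, or turned hard against the stop) (contact force between driver and board above 40 N).
It fails at once if a bystander is moved by more than 20 mm (distance of any of lemon, garlic, mug_tea, honey_jar, pepper_mill from where it was at the start of the episode above 0.02 m).
It also fails if it takes over 72 s, if anything falls off the work surface, if the arm or the gripper's body presses on something with over 40 N, if the wrist force passes 120 N, or if a joint passes its speed limit or range.

## Working session

There is one attempt and no reset: what is moved stays moved. The work goes in short steps, Python scripts to look and compute and a shell command to move; the robot and the scene stay as the last step left them, time stands still between calls to the robot, and variables do not carry over. Pictures are saved under pics/ and viewed, on a budget of 10 in all, crops included, one or two more only if the job needs it, and the job is handed in when it is done.

```bash
ls; mkdir -p pics; python3 - <<'E'
from station import *
import cv2,json
o=get_obs();print(o)
for n in("scene","top"):
    cv2.imwrite(f"pics/{n}0.png",read_camera(n)[:,:,::-1])
for n in("scene","top","wrist"):print(n,camera_info(n))
E
```

```text
pics
{'t': 0.0, 'q': array([ 1.17592196,  0.4778142 ,  0.02232215,  1.55642254, -0.0115202 ,
        1.10928608, -0.08311072]), 'joint_vel': array([-7.75058631e-04, -5.89466996e-04,  5.04418089e-04, -2.13576655e-05,
        1.95872663e-03, -5.16866219e-05,  5.37176997e-04]), 'joint_torque': array([-5.76555158e-04, -5.96444607e+01,  1.60792831e+00, -2.81196070e+01,
        1.24897849e-02,  9.23870655e-03, -2.49629880e-05]), 'eef_pos': array([ 0.19077125, -0.64688157,  0.23032811]), 'tool_rot': array([-8.82726628e-04,  9.89735985e-01,  1.42905099e-01, -1.82023079e-04]), 'contact_force': array([-0.11654626, -0.43431675, -0.24218029]), 'torque': array([-0.02396502,  0.0832893 , -0.00905396]), 'gripper_width': 1.0001417758024986}
scene {'fx': 485.603648175384, 'fy': 485.603648175384, 'cx': 324.1377861041467, 'cy': 237.912458779028, 'k1': -0.008213255395902294, 'R': array([[-0.69456122, -0.71938195, -0.00862071],
       [-0.38161458,  0.37855286, -0.84324851],
       [ 0.60988115, -0.58239793, -0.53745477]]), 't': array([0.18343216, 0.36798362, 0.38154773])}
top {'fx': 620.4095821505799, 'fy': 620.4095821505799, 'cx': 313.8084878600354, 'cy': 245.43356796872598, 'k1': -0.1878538783069379, 'R': array([[ 0.02678973, -0.99911119, -0.03254438],
       [-0.98976618, -0.02194629, -0.14100096],
       [ 0.14016141,  0.0359887 , -0.9894744 ]]), 't': array([-0.26053345,  0.56621079,  1.00399897])}
wrist {'fx': 389.24508316517637, 'fy': 389.24508316517637, 'cx': 326.33301096004806, 'cy': 239.83182197540685, 'k1': -0.056132774118772884, 'mount': array([[-1.44028217e-04, -9.63662180e-01, -2.67123909e-01,
         6.83416954e-02],
       [ 9.99999985e-01, -1.63949055e-04,  5.22727050e-05,
         7.39202798e-04],
       [-9.41679414e-05, -2.67123897e-01,  9.63662189e-01,
        -1.41732697e-01],
       [ 0.00000000e+00,  0.00000000e+00,  0.00000000e+00,
         1.00000000e+00]])}
```

View pics/top0.png

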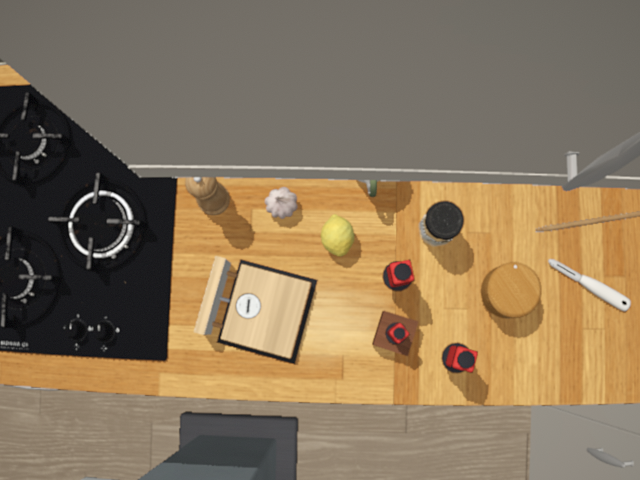

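View pics/scene0.png

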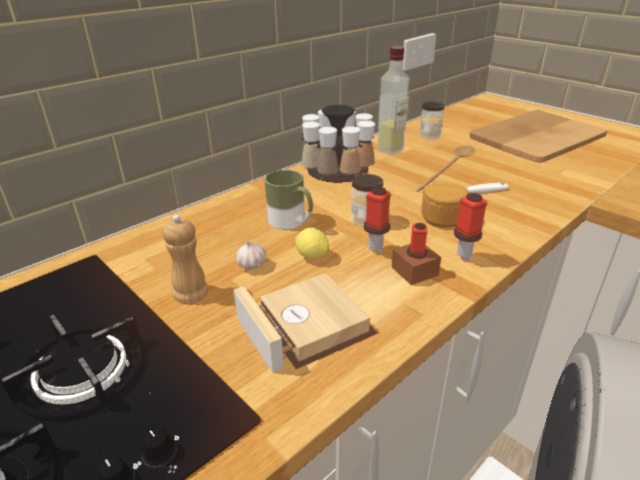

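Top view: the board is at about (267,310), the cam at (248,306), and the panel on the left at (212,297). There are three driver-like things: (398,333) in the dark block, (400,275) and (460,358). The one in the stand is smallest and stands in the block, so it fits the description. I'll confirm it in an enlarged crop.

```bash
cat > h.py <<'E'
from station import *
import numpy as np, cv2
from scipy.spatial.transform import Rotation as Rot
def Rq(q): return Rot.from_quat([q[1],q[2],q[3],q[0]]).as_matrix()
def K(c): return np.array([[c['fx'],0,c['cx']],[0,c['fy'],c['cy']],[0,0,1]])
def ext(n,o=None):
    c=camera_info(n)
    if n!='wrist': return c,np.array(c['R']),np.array(c['t'])
    M=np.array(c['mount']); Rt=Rq(o['tool_rot'])
    Rwc=Rt@M[:3,:3]; p=Rt@M[:3,3]+o['eef_pos']
    return c,Rwc.T,-Rwc.T@p
def unproj(n,uv,z,o=None):
    c,R,t=ext(n,o)
    s=cv2.undistortPoints(np.array([[uv]],float),K(c),np.array([c['k1'],0,0,0,0.]))[0,0]
    # undistort iteration is cv2's model: x_d = x(1+k1 r^2)
    d=R.T@np.array([s[0],s[1],1]); p=-R.T@t
    return p+d*(z-p[2])/d[2]
def proj(n,X,o=None):
    c,R,t=ext(n,o)
    return cv2.projectPoints(np.atleast_2d(X).astype(float),cv2.Rodrigues(R)[0],t,K(c),np.array([c['k1'],0,0,0,0.]))[0][:,0]
E
python3 - <<'E'
import cv2
a=cv2.imread("pics/top0.png")[235:385,190:420]
a=cv2.resize(a,None,fx=3.4,fy=3.4,interpolation=cv2.INTER_CUBIC)
cv2.imwrite("pics/crop1.png",a);print(a.shape)
E
```

```text
(510, 782, 3)
```

View pics/crop1.png

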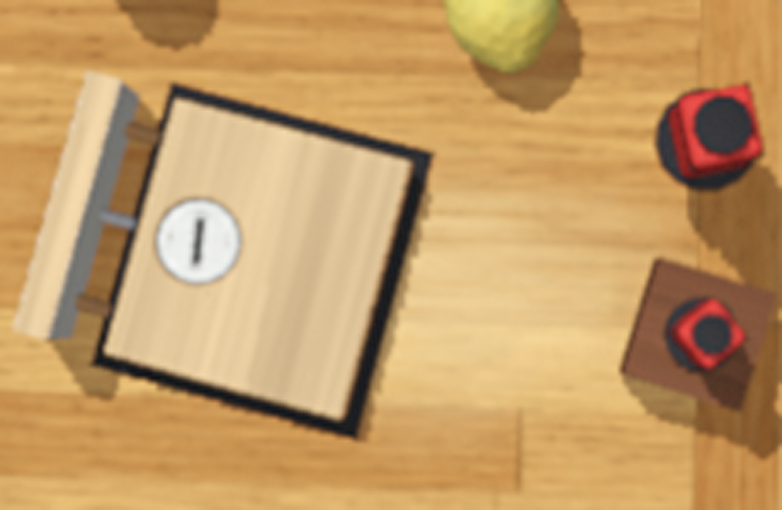

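The crop confirms it: the small driver at crop (710,335) sits in the dark block, while the larger look-alike at (712,130) has no stand. The slot runs from (201,217) to (196,265).

```bash
python3 - <<'E'
from h import *
f=lambda p:((p[0]+.5)/3.4-.5+190,(p[1]+.5)/3.4-.5+235)
U=lambda p,z:unproj('top',f(p),z)
A,B,C,D=[U(p,.028) for p in((175,95),(415,162),(347,422),(103,357))]
n=np.linalg.norm
print('board sides',n(A-B),n(D-C),n(A-D),n(B-C));ctr=(A+B+C+D)/4;print('ctr',ctr)
yx=(A-B)+(D-C);by=yx/n(yx);xx=(A-D)+(B-C);bx=xx/n(xx)
print('ang from y',np.degrees(np.arctan2(-by[0],by[1])),'from x',np.degrees(np.arctan2(bx[1],bx[0])))
cam=U((199,241),.028);print('cam',cam, 'pred',ctr+by*.03)
s=U((201,217),.028)-U((196,265),.028);print('slot',n(s),np.degrees(np.arctan2(s[1],s[0])))
P=[U(p,.058) for p in((85,72),(120,88),(50,338),(15,325))];pc=sum(P)/4;print('panel',pc,n(P[0]-P[3]),n(P[0]-P[1]),'gap',(pc-ctr)@by-.069,(pc-ctr)@bx)
S=[U(p,.04) for p in((657,259),(778,295),(740,410),(623,372))];print('stand',sum(S)/4,[n(S[i]-S[i-1]) for i in range(4)],np.degrees(np.arctan2(*(S[0]-S[3])[1::-1])))
print('button',U((712,335),.092));H=[U(p,.089) for p in((712,298),(746,334),(708,370),(672,335))]
print('handle',sum(H)/4,[n(H[i]-H[i-1]) for i in range(4)],[np.degrees(np.arctan2(*(H[i]-H[i-1])[1::-1])) for i in range(4)])
print('big driver',U((712,125),.15),'lemon top',unproj('top',(338,236),.03))
o=get_obs();print(Rq(o['tool_rot']).round(3))
E
```

```text
board sides 0.12426701186228775 0.12460675799218567 0.13439667496284258 0.1315606368205478
ctr [ 0.46152764 -0.16908749  0.028     ]
ang from y -13.504099239588985 from x -13.137900437062852
cam [ 0.46926424 -0.13885796  0.028     ] pred [ 0.46853308 -0.1399169   0.028     ]
slot 0.02379996979563248 -3.8278238236855437
panel [ 0.48332698 -0.0782878   0.058     ] 0.12676864335456758 0.019096303260059407 gap 0.02437984760277813 0.0005903994166908658
stand [ 0.42993648 -0.38457498  0.04      ] [np.float64(0.05694971562094158), np.float64(0.06117880623742786), np.float64(0.058437428243203644), np.float64(0.059314639096367174)] -15.776961648027525
button [ 0.42940269 -0.38516686  0.092     ]
handle [ 0.42973719 -0.38433275  0.089     ] [np.float64(0.025129968499572723), np.float64(0.0227381270514042), np.float64(0.024113899239773282), np.float64(0.02301805175514017)] [np.float64(-46.338845458210194), np.float64(-135.53883925602176), np.float64(134.2395135150476), np.float64(46.98549525588533)]
big driver [ 0.52022163 -0.37802215  0.15      ] lemon top [ 0.59023595 -0.2867805   0.03      ]
[[ 0.959  0.283 -0.001]
 [ 0.283 -0.959  0.002]
 [-0.    -0.002 -1.   ]]
```

Measurements agree with the given sizes. The board is turned about -13.4°, so board y = (0.232, 0.973), and the gap is about 24 mm. The slot lies at about -4° in world axes. Next, swing to behind the panel with the gripper shut.

```bash
python3 -m handwheel '[2,4,0,0,0,4,0, 4,8,0,0,0,8,0, 6,12,0,0,0,12,0, 8,16,0,0,0,16,0, 10,20,0,0,0,20,0, 12,24,0,0,0,25,0, 14,28,0,0,0,30,0, 15,30,0,0,0,35,0]' 30 | tail -5
python3 -c "
from h import *
o=get_obs();print(o['q'].round(2),o['eef_pos'],Rq(o['tool_rot']).round(3))"
```

```text
t: 0.77
eef_pos: [0.3399, -0.3471, 0.2303]
tool_rot: [-0.001, 0.9, 0.436, -0.001]
contact_force: [1.3, 0.9, -0.3]
gripper_width: 0.001
[ 0.88  0.18 -0.24  1.98  0.05  0.99 -0.05] [ 0.33989702 -0.3471012   0.23027331] [[ 0.62   0.784 -0.002]
 [ 0.784 -0.62   0.001]
 [-0.    -0.002 -1.   ]]
```

```bash
python3 -m handwheel '[2,4,0,0,0,4,0, 4,8,0,0,0,8,0, 6,12,0,0,0,12,0, 8,16,0,0,0,16,0, 10,20,0,0,0,20,0, 12,24,0,0,0,23,0, 14,28,0,0,0,25,0, 15.4,31.3,0,0,0,25,0]' | tail -5
python3 -c "
from h import *
o=get_obs();print(o['q'].round(2),o['eef_pos'],Rq(o['tool_rot']).round(3))"
```

```text
t: 1.43
eef_pos: [0.4871, -0.0483, 0.2302]
tool_rot: [-0.001, 0.784, 0.621, -0.001]
contact_force: [0.4, -0.6, 0.1]
gripper_width: -0.005
[ 0.44  0.22 -0.54  1.96  0.13  1.   -0.38] [ 0.48708516 -0.04829206  0.23024002] [[ 0.229  0.973 -0.002]
 [ 0.973 -0.229 -0.   ]
 [-0.001 -0.002 -1.   ]]
```

```bash
python3 -m handwheel '[0,0,-4,0,0,0,0, 0,0,-8,0,0,0,0, 0,0,-12,0,0,0,0, 0,0,-15,0,0,0,0, 0,0,-17.5,0,0,0,0, 0,0,-19.3,0,0,0,0, 0,0,-19.3,0,0,0,0]' | tail -5
python3 - <<'E'
from h import *
o=get_obs();print(o['q'].round(2),o['eef_pos'],o['contact_force'])
by=np.array([.232,.973]);ctr=np.array([.4615,-.1691])
d=o['eef_pos'][:2]-ctr;print('along by',d@by-.06,'along bx',d@np.array([.973,-.232]))
cv2.imwrite('pics/scene1.png',read_camera('scene')[170:410,180:480,::-1].repeat(2,0).repeat(2,1))
E
```

```text
t: 2.02
eef_pos: [0.4841, -0.0482, 0.0338]
tool_rot: [-0.003, 0.784, 0.621, -0.003]
contact_force: [0.1, 0.1, -0.1]
gripper_width: 0.002
[ 0.32  0.51 -0.43  2.12  0.37  0.6  -0.6 ] [ 0.48409328 -0.04815968  0.03378809] [ 0.09832687  0.06400642 -0.05563373]
along by 0.06291657070520329 along bx -0.006074891373416056
```

View pics/scene1.png

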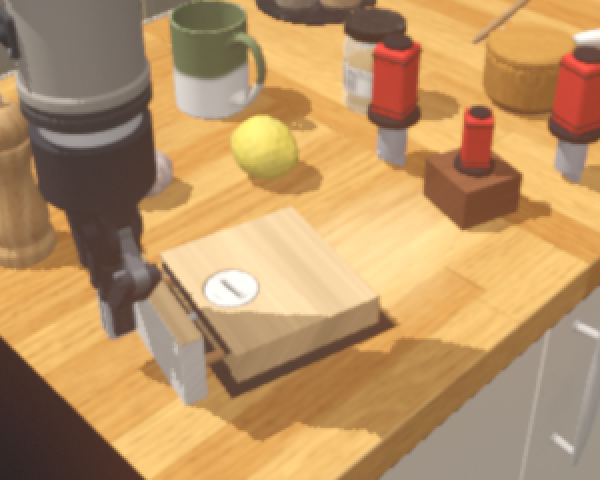

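The closed fingers stand clear behind the panel, near its centre at about (130,300) in the crop. Push along -board y.

```bash
python3 -m handwheel '[-0.1,-0.5,0,0,0,0,0, -0.23,-1,0,0,0,0,0, -0.33,-1.4,0,0,0,0,0, -0.4,-1.7,0,0,0,0,0, -0.46,-1.95,0,0,0,0,0, -0.5,-2.15,0,0,0,0,0]' | tail -5; python3 -m handwheel '[-0.07,-0.3,0,0,0,0,0, -0.12,-0.5,0,0,0,0,0]' |tail -5; python3 -m handwheel '[-0.05,-0.2,0,0,0,0,0, -0.07,-0.3,0,0,0,0,0]'|tail -5
python3 - <<'E'
from h import *
o=get_obs();print(o['eef_pos'],o['contact_force'])
by=np.array([.232,.973]);ctr=np.array([.4615,-.1691])
d=o['eef_pos'][:2]-ctr;print('along by',d@by-.06,'F',o['contact_force'][:2]@by)
E
```

```text
t: 2.57
eef_pos: [0.481, -0.0699, 0.0364]
tool_rot: [-0.002, 0.784, 0.621, -0.002]
contact_force: [0.7, 2.5, 1.5]
gripper_width: -0.001
t: 2.73
eef_pos: [0.4799, -0.0753, 0.0367]
tool_rot: [-0.001, 0.784, 0.621, -0.002]
contact_force: [0.1, 1.5, 1.3]
gripper_width: 0.002
t: 2.9
eef_pos: [0.4792, -0.0781, 0.0367]
tool_rot: [-0.001, 0.784, 0.621, -0.001]
contact_force: [-0.5, 5.6, 1.0]
gripper_width: -0.003
[ 0.47921835 -0.07811785  0.03671499] [-0.51448786  5.60701391  1.01698483]
along by 0.032636290351055725 F 5.336263349259821
```

Contact force is 5.3 N, so the panel is on the seal at about 2 mm gap. Back off, lift, and travel to the stand.

```bash
python3 -m handwheel '[0,0,0,0,0,0,0, 0.35,1.5,0,0,0,0,0, 0.5,2,1.5,0,0,0,0, 0.5,2,5.5,0,0,0,0, 0.5,2,9.5,0,0,0,0, 0.5,2,13.5,0,0,0,0, 0.5,2,17.5,0,0,0,0, 0.5,2,19,0,0,0,0.3]' | tail -5; python3 -m handwheel '[-0.6,-4,0,0,0,-4,0.55, -1.2,-8,0,0,0,-8,0.55, -1.8,-12,0,0,0,-12,0.55, -2.4,-16,0,0,0,-16,0.55, -3,-20,0,0,0,-20,0.55, -3.6,-24,0,0,0,-24,0.55, -4.2,-28,0,0,0,-28,0.55, -5,-32,0,0,0,-32,0.55]' |tail -5
python3 - <<'E'
from h import *
o=get_obs();print(o['q'].round(2),o['eef_pos'],Rq(o['tool_rot']).round(3))
cv2.imwrite('pics/wrist2.png',read_camera('wrist')[:,:,::-1])
w=cv2.imread('pics/wrist2.png')
t=read_camera('top')[:,:,::-1]
t=cv2.resize(t[240:380,190:330],None,fx=3.4286,fy=3.4286,interpolation=cv2.INTER_CUBIC)
cv2.imwrite('pics/pair2.png',cv2.resize(np.hstack([w,t]),(800,343)))
print(o.keys())
E
```

```text
t: 3.57
eef_pos: [0.4863, -0.0587, 0.232]
tool_rot: [0.001, 0.784, 0.621, 0.001]
contact_force: [1.3, -0.2, -0.8]
gripper_width: 0.13
t: 4.23
eef_pos: [0.435, -0.381, 0.2319]
tool_rot: [0.001, 0.926, 0.379, -0.0]
contact_force: [1.2, 0.5, 0.2]
gripper_width: 0.55
[ 0.82  0.33 -0.27  1.78  0.1   1.04 -0.27] [ 0.43498695 -0.38097917  0.23193933] [[ 0.713  0.701  0.001]
 [ 0.701 -0.713 -0.003]
 [-0.002  0.003 -1.   ]]
dict_keys(['t', 'q', 'joint_vel', 'joint_torque', 'eef_pos', 'tool_rot', 'contact_force', 'torque', 'gripper_width'])
```

View pics/pair2.png

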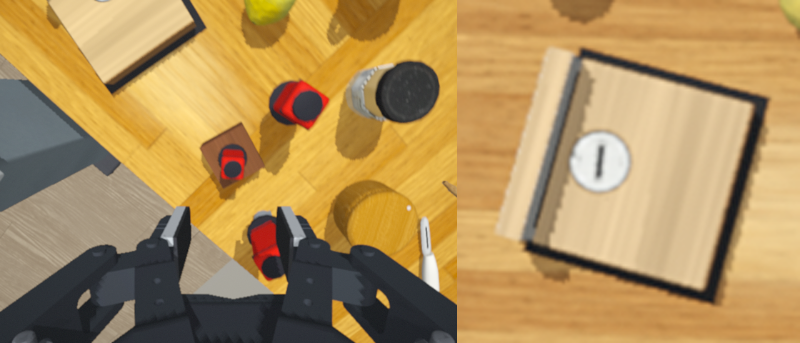

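The panel now sits at the board's edge (right image). In the wrist view the driver's button is at (234,169) in the stand, and the second big driver is at (268,245). Refine the driver's position from close by.

```bash
python3 - <<'E'
from h import *
o=get_obs();s=640/457
w=cv2.imread('pics/wrist2.png')
m=cv2.inRange(cv2.cvtColor(w,cv2.COLOR_BGR2HSV),(0,150,60),(8,255,255))|cv2.inRange(cv2.cvtColor(w,cv2.COLOR_BGR2HSV),(172,150,60),(180,255,255))
n,l,st,c=cv2.connectedComponentsWithStats(m)
print([(st[i].tolist(),c[i].round(1).tolist()) for i in range(1,n) if st[i][4]>200])
print('button',unproj('wrist',(234*s,169*s),.092,o))
print('proj of expected button',proj('wrist',[.4297,-.3845,.092],o), 'stand corners',proj('wrist',[[.4297,-.3845,.04]],o))
for z in(.12,.14,.16):print(z,'big2 wrist',unproj('wrist',(275*s,268*s),z,o),'top',unproj('top',(458,355),z),'big1 w',unproj('wrist',(308*s,104*s),z,o),'top',unproj('top',(402,271),z))
x,y=int(234*s),int(165*s)
a=cv2.resize(w[y-75:y+75,x-75:x+75],None,fx=4,fy=4,interpolation=cv2.INTER_CUBIC);cv2.imwrite('pics/crop3.png',a);print(x-75,y-75)
E
```

```text
[([383, 112, 77, 69, 1913], [413.7, 142.8]), ([308, 209, 35, 44, 904], [325.4, 227.5]), ([350, 308, 43, 84, 1896], [369.8, 341.0])]
button [ 0.42753375 -0.39452699  0.092     ]
proj of expected button [[320.00773633 225.61213111]] stand corners [[320.73083009 211.46708017]]
0.12 big2 wrist [ 0.38483464 -0.49581486  0.12      ] top [ 0.39780325 -0.47256826  0.12      ] big1 w [ 0.52191814 -0.39488384  0.12      ] top [ 0.52401836 -0.38561106  0.12      ]
0.14 big2 wrist [ 0.39248563 -0.48346326  0.14      ] top [ 0.39841441 -0.46857668  0.14      ] big1 w [ 0.5187244  -0.39051692  0.14      ] top [ 0.5219577  -0.38346025  0.14      ]
0.16 big2 wrist [ 0.40013661 -0.47111165  0.16      ] top [ 0.39902557 -0.4645851   0.16      ] big1 w [ 0.51553066 -0.38615001  0.16      ] top [ 0.51989704 -0.38130945  0.16      ]
252 156
```

View pics/crop3.png

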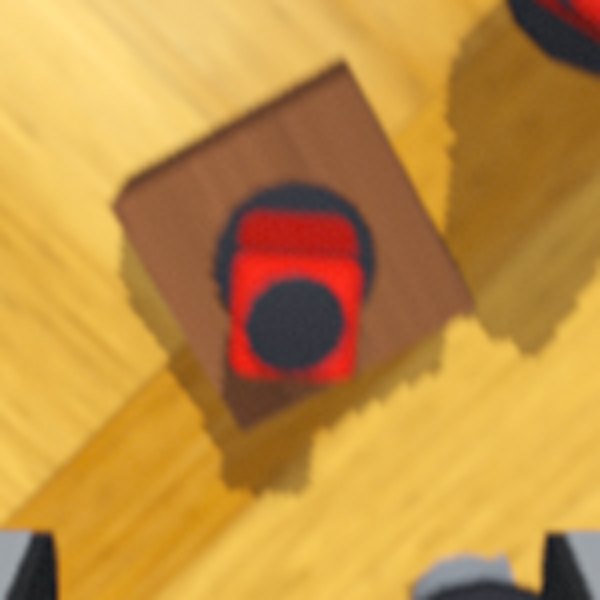

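```bash
python3 - <<'E'
from h import *
o=get_obs();print(o['eef_pos'],Rq(o['tool_rot'])[:,0])
for dt in range(2):
    if dt:o['eef_pos']=np.array([.43498695,-.38097917,.23193933])
    f=lambda p:(252+(p[0]+.5)/4-.5,156+(p[1]+.5)/4-.5)
    print('button',unproj('wrist',f((296,323)),.092,o),'handle',sum(unproj('wrist',f(p),.089,o) for p in((240,253),(362,258),(355,383),(232,378)))/4)
    S=[unproj('wrist',f(p),.04,o) for p in((343,68),(472,310),(243,430),(116,203))];print('stand',sum(S)/4,[np.linalg.norm(S[i]-S[i-1]) for i in range(4)],'collar',unproj('wrist',f((296,262)),.041,o))
E
```

```text
[ 0.43177144 -0.38695975  0.23142837] [ 0.72007135  0.6938812  -0.0051121 ]
button [ 0.42662375 -0.3932461   0.092     ] handle [ 0.42680592 -0.39340419  0.089     ]
stand [ 0.42707438 -0.39220584  0.04      ] [np.float64(0.05700272706337793), np.float64(0.0605080357895986), np.float64(0.05812952539793795), np.float64(0.058701969360920946)] collar [ 0.426605   -0.39339159  0.041     ]
button [ 0.42973932 -0.38736298  0.092     ] handle [ 0.42992287 -0.38752032  0.089     ]
stand [ 0.43020626 -0.3863059   0.04      ] [np.float64(0.05709024165289813), np.float64(0.06060093197523045), np.float64(0.05821876992738917), np.float64(0.058792092746543206)] collar [ 0.4297359  -0.38749371  0.041     ]
```

```bash
python3 -c "
import station;print({k:v for k,v in vars(station).items() if isinstance(v,(int,float,dict,list)) and not k.startswith('__')})"; python3 -m handwheel '[-0.2,0.1,-4,0,0,1,0.55, -0.2,0.1,-8,0,0,1,0.55, -0.2,0.1,-11,0,0,1,0.55, -0.2,0.1,-12,0,0,1,0.55, -0.2,0.1,-12,0,0,1,0.55, -0.2,0.1,-12,0,0,1,0.55]'|tail -5
```

```text
{'grasp_offset': 0.0187}
t: 4.83
eef_pos: [0.4301, -0.3861, 0.1121]
tool_rot: [0.003, 0.924, 0.382, -0.002]
contact_force: [0.8, -0.4, 0.3]
gripper_width: 0.547
```

```bash
python3 -m handwheel '[0,0,-2.5,0,0,0,0.55, 0,0,-4.5,0,0,0,0.55, 0,0,-5.6,0,0,0,0.55, 0,0,-6,0,0,0,0.55, 0,0,-6,0,0,0,0.55, 0,0,-6,0,0,0,0.55]'|tail -5; python3 -m handwheel '[0,0,0,0,0,0,0.2, 0,0,0,0,0,0,0.15, 0,0,0,0,0,0,0.15, 0,0,0,0,0,0,0.15, 0,0,0,0,0,0,0.15]' 60|tail -5
```

```text
t: 5.33
eef_pos: [0.4311, -0.3867, 0.0535]
tool_rot: [0.004, 0.924, 0.382, -0.001]
contact_force: [0.1, 0.4, 0.3]
gripper_width: 0.55
t: 5.75
eef_pos: [0.4312, -0.3867, 0.055]
tool_rot: [0.004, 0.924, 0.382, -0.001]
contact_force: [-3.2, 1.6, 6.5]
gripper_width: 0.267
```

```bash
python3 -m handwheel '[0,0,1,0,0,0,0.15, 0,0,2,0,0,0,0.15, 0,0,4,0,0,0,0.15, 0,0,7,0,0,0,0.15, 0,0,11,0,0,0,0.15, 0,0,14,0,0,0,0.15, 0,0,14,0,0,0,0.15, 0,0,14,0,0,0,0.15]'|tail -5
python3 - <<'E'
from h import *
o=get_obs();print(o['eef_pos'],o['tool_rot'],o['contact_force'])
s=read_camera('scene')[:,:,::-1]
tip=o['eef_pos']+[0,0,-.051];u=proj('scene',tip)[0];print(u)
x,y=u.astype(int)
a=cv2.resize(s[y-85:y+40,x-60:x+60],None,fx=4.5,fy=4.5,interpolation=cv2.INTER_CUBIC)
cv2.imwrite('pics/drv4.png',a);print(x-60,y-85)
E
```

```text
t: 6.42
eef_pos: [0.4325, -0.3877, 0.1983]
tool_rot: [0.007, 0.924, 0.382, 0.0]
contact_force: [-0.7, 1.0, -3.2]
gripper_width: 0.271
[ 0.43247796 -0.38774843  0.19828121] [6.51574608e-03 9.24027158e-01 3.82271280e-01 1.59929589e-04] [-0.67245835  1.0325266  -3.20593382]
[422.64438737 196.21355162]
362 111
```

View pics/drv4.png

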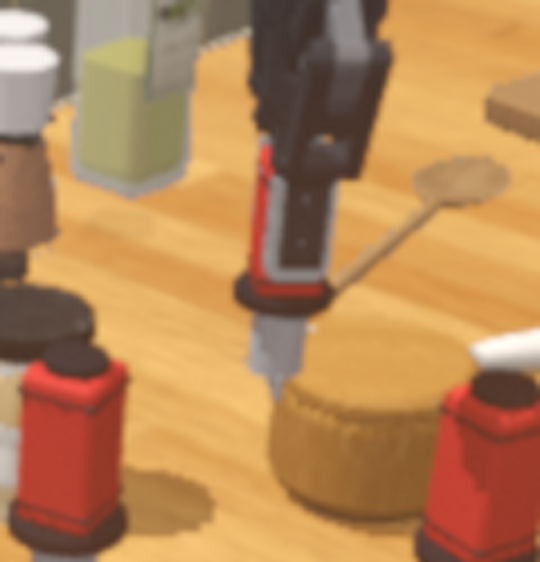

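The scene camera looks along the jaw axis and sees the blade edge-on at (277,385) in the crop, narrower than the shaft. So the blade lies along tool y and the tool yaw over the slot should be about 86°. Travel to the cam.

```bash
python3 -m handwheel '[0.5,3.3,0,0,0,5.5,0.15, 1,6.6,0,0,0,11,0.15, 1.5,9.9,0,0,0,17,0.15, 2,13.2,0,0,0,23,0.15, 2.5,16.5,0,0,0,29,0.15, 3,20,0,0,0,35,0.15, 3.4,23,0,0,0,40,0.15, 3.65,24.9,0,0,0,41,0.15]'|tail -5;  python3 -m handwheel '[0,0,-2,0,0,0,0.15, 0,0,-4,0,0,0,0.15, 0,0,-5.5,0,0,0,0.15,0,0,-5.5,0,0,0,0.15,0,0,-5.5,0,0,0,0.15]'|tail -5
python3 - <<'E'
from h import *
o=get_obs();R=Rq(o['tool_rot']);print(o['q'].round(2),o['eef_pos'],R.round(4),o['contact_force'],'yaw',np.degrees(np.arctan2(R[1,0],R[0,0])))
w=read_camera('wrist')[:,:,::-1];cv2.imwrite('pics/wrist5.png',w)
tip=o['eef_pos']-.051*-R[:,2]; print('tip uv',proj('wrist',tip,o),'cam uv',proj('wrist',[.469,-.1393,.028],o))
x,y=proj('wrist',[.469,-.1393,.06],o)[0].astype(int);x0=max(x-100,0);y0=max(y-75,0)
a=cv2.resize(w[y0:y0+150,x0:x0+200],None,fx=4,fy=4,interpolation=cv2.INTER_CUBIC);cv2.imwrite('pics/crop5.png',a);print(x0,y0)
E
```

```text
t: 7.13
eef_pos: [0.467, -0.1341, 0.195]
tool_rot: [0.003, 0.729, 0.685, 0.001]
contact_force: [0.6, -0.6, -1.5]
gripper_width: 0.275
t: 7.55
eef_pos: [0.4656, -0.1337, 0.1387]
tool_rot: [0.002, 0.729, 0.685, -0.0]
contact_force: [1.0, -0.5, -1.3]
gripper_width: 0.277
[ 0.58  0.33 -0.51  2.06  0.23  0.8  -0.12] [ 0.4655616  -0.13372671  0.13873645] [[ 0.062   0.9981  0.0018]
 [ 0.9981 -0.062  -0.0025]
 [-0.0024  0.002  -1.    ]] [ 0.99762147 -0.48885842 -1.27462726] yaw 86.44769947333756
tip uv [[324.55261859 265.10906271]] cam uv [[330.21735783 243.02860431]]
230 182
```

View pics/crop5.png

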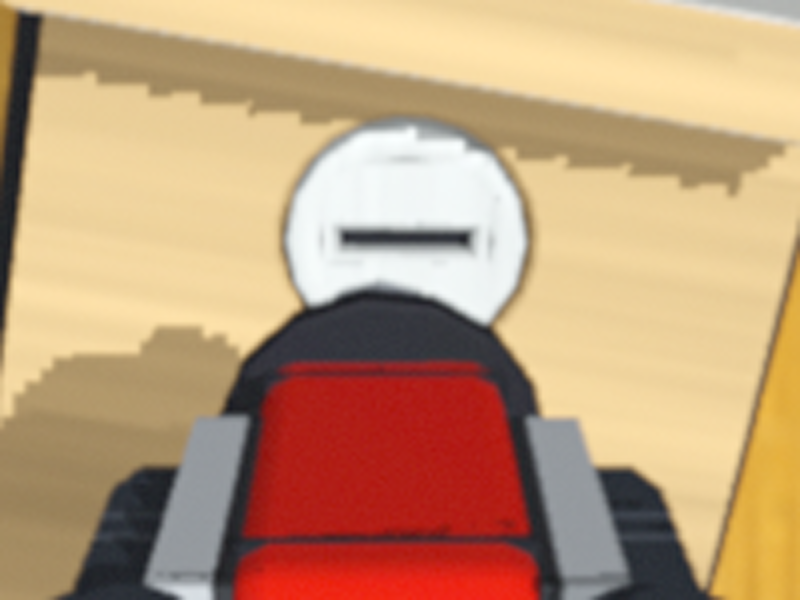

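Close view: the slot is centred at crop (406,238.5) and is parallel to the blade direction to within about 0.5°. Next, work out the driver's axis offset from the collar and handle edges.

```bash
cat >m.py <<'E'
from h import *
o=get_obs();o['eef_pos']=np.array([.4655616,-.13372671,.13873645])
R=Rq(o['tool_rot']);f=lambda p:(230+(p[0]+.5)/4-.5,182+(p[1]+.5)/4-.5)
cam=unproj('wrist',f((406,238.5)),.028,o);print('cam',cam)
a,b=unproj('wrist',f((340,238)),.028,o),unproj('wrist',f((472,239)),.028,o);s=b-a;print('slot len',np.linalg.norm(s),np.degrees(np.arctan2(s[1],s[0])))
z0=o['eef_pos'][2]-.051
T=lambda X:(R.T@(X-o['eef_pos']))*1000   # tool coords mm
print('collar +x edge',T(unproj('wrist',f((384,290)),z0+.036,o)),'minus 18')
L,Rr=[T(unproj('wrist',f(p),z0+.041,o)) for p in((240,348),(527,348))];print('collar L R',L,Rr)
print('handle bottom',T(unproj('wrist',f((381,366)),z0+.041,o)),'top',T(unproj('wrist',f((387.5,540)),z0+.089,o)),'minus 12')
print('widths',T(unproj('wrist',f((247,540)),z0+.089,o)),T(unproj('wrist',f((529,540)),z0+.089,o)))
print('cam in tool',T(cam))
E
python3 m.py; python3 -c "
from h import *
o=get_obs();print(o['eef_pos'])"
```

```text
cam [ 0.46993526 -0.1381688   0.028     ]
slot len 0.022242408438152127 -4.098342472138143
collar +x edge [17.46519846  0.63313281 14.95200995] minus 18
collar L R [ 12.78631947 -14.23124346   9.90151194] [12.73601992 15.41671031 10.0294548 ]
handle bottom [10.78841864  0.32641278  9.97008724] top [ 15.06248999   0.97706332 -38.04021975] minus 12
widths [ 15.07531223  -9.31891997 -38.08463753] [ 15.02640074  11.35560868 -37.99537826]
cam in tool [ -3.83841622   4.16420977 110.7670905 ]
[ 0.46653702 -0.13393879  0.13974247]
```

```bash
python3 - <<'E'
from h import *
p=np.array([.43247796,-.38774843,.19828121]);R=Rq([6.5157e-3,.924027,.382271,.00016])
g=lambda P:(np.array(P)-[362,111]+.5)*4.5-.5
for name,zd in(('tip',0),('shaft bottom',.008),('shaft mid',.022),('collar',.0385),('h bottom',.041),('handle top',.089)):
    print(name,g(proj('scene',p+R@[0,0,.051-zd])[0]).round(1),'dx=3mm',g(proj('scene',p+R@[.003,0,.051-zd])[0]).round(1))
print('collar halfwidth',g(proj('scene',p+R@[.018,0,.0125])[0])-g(proj('scene',p+R@[-.018,0,.0125])[0]))
c=cv2.imread('pics/drv4.png')
hsv=cv2.cvtColor(c,cv2.COLOR_BGR2HSV)
for y in(300,305,310,330,340,350,360,370,376,382,388,392):
    x=np.where((hsv[y,230:350,1]<90))[0]+230;print(y,(x.min(),x.max()) if len(x) else None,len(x))
E
```

```text
tip [275.1 384.4] dx=3mm [266.8 384.4]
shaft bottom [277.2 364.8] dx=3mm [268.9 364.8]
shaft mid [281. 330.] dx=3mm [272.6 330. ]
collar [285.7 288.1] dx=3mm [277.1 288.1]
h bottom [286.4 281.6] dx=3mm [277.8 281.7]
handle top [300.5 153.5] dx=3mm [291.6 153.5]
collar halfwidth [-102.3105746     0.38869299]
300 None 0
305 None 0
310 None 0
330 (np.int64(251), np.int64(309)) 59
340 (np.int64(250), np.int64(303)) 54
350 (np.int64(249), np.int64(301)) 53
360 (np.int64(246), np.int64(300)) 55
370 (np.int64(250), np.int64(299)) 50
376 (np.int64(263), np.int64(290)) 28
382 (np.int64(268), np.int64(283)) 16
388 (np.int64(271), np.int64(281)) 11
392 (np.int64(272), np.int64(280)) 9
```

```bash
python3 -m handwheel '[0.15,-0.2,-1.5,0,0,0,0.15, 0.28,-0.4,-3,0,0,0,0.15, 0.28,-0.43,-4.5,0,0,0,0.15, 0.28,-0.43,-5.4,0,0,0,0.15, 0.28,-0.43,-5.4,0,0,0,0.15, 0.28,-0.43,-5.4,0,0,0,0.15]'|tail -5; python3 - <<'E'
from h import *
o=get_obs();R=Rq(o['tool_rot']);print(o['eef_pos'],R.round(4).tolist(),o['contact_force'],o['torque'],'yaw',np.degrees(np.arctan2(R[1,0],R[0,0])))
tip=o['eef_pos']+.051*R[:,2];print('tip',tip)
w=read_camera('wrist')[:,:,::-1];s=read_camera('scene')[:,:,::-1]
x,y=proj('scene',[.469,-.139,.035])[0].astype(int);print(x,y,proj('scene',tip),proj('scene',[.4697,-.1385,.028]))
a=cv2.resize(s[y-50:y+30,x-50:x+50],(700,560),interpolation=cv2.INTER_CUBIC);cv2.imwrite('pics/sc6.png',a)
E
```

```text
t: 8.1
eef_pos: [0.4696, -0.1382, 0.0862]
tool_rot: [0.003, 0.729, 0.685, 0.0]
contact_force: [0.9, 0.5, -0.9]
gripper_width: 0.275
[ 0.46955685 -0.13822952  0.0861614 ] [[0.0622, 0.9981, 0.0042], [0.9981, -0.0622, -0.0031], [-0.0029, 0.0044, -1.0]] [ 0.92471827  0.52567658 -0.90500212] [-0.01821952  0.00849956 -0.01425654] yaw 86.43302786578955
tip [ 0.46977147 -0.13838919  0.0351621 ]
295 309 [[295.12981259 308.88266945]] [[295.40982327 312.49406845]]
```

View pics/sc6.png

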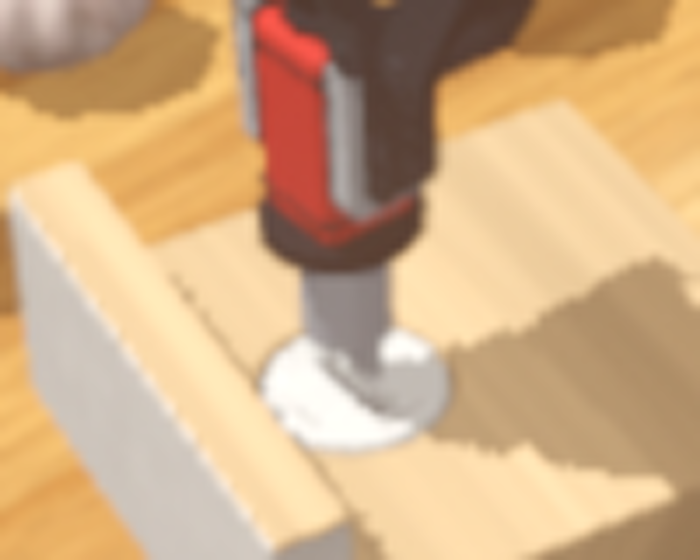

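The blade hovers 7 mm over the disc. Its landing point, about (350,390), matches the disc's centre at (355,388) and is in line with the slot. Lower it gently.

```bash
python3 -m handwheel '[0,0,-0.3,0,0,0,0.15, 0,0,-0.5,0,0,0,0.15, 0,0,-0.6,0,0,0,0.15, 0,0,-0.65,0,0,0,0.15]'|grep -E "eef|force"; python3 -m handwheel '[0,0,-0.1,0,0,0,0.15, 0,0,-0.15,0,0,0,0.15, 0,0,-0.2,0,0,0,0.15]'|grep -E "eef|force";python3 -m handwheel '[0,0,-0.1,0,0,0,0.15, 0,0,-0.15,0,0,0,0.15, 0,0,-0.2,0,0,0,0.15]'|grep -E "eef|force"
```

```text
eef_pos: [0.4701, -0.1383, 0.0802]
contact_force: [-1.3, -0.0, -1.8]
eef_pos: [0.4701, -0.1384, 0.0782]
contact_force: [0.3, 0.3, -1.3]
eef_pos: [0.47, -0.1383, 0.0761]
contact_force: [-0.9, -0.1, -1.8]
```

```bash
python3 -m handwheel '[0,0,-0.1,0,0,0,0.15, 0,0,-0.15,0,0,0,0.15]'|grep -E "eef|force|torq"; python3 -m handwheel '[0,0,-0.1,0,0,0,0.15, 0,0,-0.15,0,0,0,0.15]'|grep -E "eef|force";python3 -c "
from h import *
o=get_obs();print(o['contact_force'],o['torque'],o['tool_rot'])"
```

```text
eef_pos: [0.47, -0.1383, 0.0744]
contact_force: [0.7, -0.2, -0.8]
eef_pos: [0.47, -0.1383, 0.0728]
contact_force: [0.0, 0.4, 2.2]
[0.01211832 0.37830202 2.24011735] [ 0.04104724  0.11373514 -0.00257512] [0.003137   0.72875767 0.6847641  0.00074099]
```

The blade is in the slot to full depth: tip at about 22 mm with 2 N at the bottom. Ease up 0.5 mm and turn clockwise in small steps, watching the moment.

```bash
python3 -m handwheel '[0,0,0.05,0,0,-2,0.15, 0,0,0.05,0,0,-5,0.15, 0,0,0.05,0,0,-8,0.15, 0,0,0.05,0,0,-11,0.15, 0,0,0.05,0,0,-14,0.15, 0,0,0.05,0,0,-17,0.15, 0,0,0.05,0,0,-20,0.15]'; cat > s.py <<'E'
from h import *
o=get_obs();R=Rq(o['tool_rot']);print(o['t'],o['eef_pos'].round(4),'F',o['contact_force'].round(2),'T',o['torque'].round(3),'yaw',round(np.degrees(np.arctan2(R[1,0],R[0,0])),1),'tilt',R[:2,2].round(4),o['q'].round(2),o['gripper_width'])
E
python3 s.py
```

```text
t: 9.95
eef_pos: [0.4697, -0.139, 0.0732]
tool_rot: [0.003, 0.837, 0.547, -0.0]
contact_force: [-1.1, -0.7, -1.5]
gripper_width: 0.271
9.95 [ 0.4697 -0.139   0.0732] F [-1.06 -0.73 -1.52] T [-0.554  0.134  0.048] yaw 66.3 tilt [ 0.0033 -0.006 ] [ 0.47  0.43 -0.37  2.1   0.26  0.65 -0.5 ] 0.27088686955904534
```

```bash
python3 -m handwheel '[0,0,0,0,0,-3,0.15, 0,0,0,0,0,-6,0.15, 0,0,0,0,0,-9,0.15, 0,0,0,0,0,-12,0.15, 0,0,0,0,0,-15,0.15, 0,0,0,0,0,-18,0.15, 0,0,0,0,0,-20,0.15]'>/dev/null;python3 s.py
```

```text
10.5333 [ 0.4694 -0.1394  0.0732] F [-0.97 -1.07 -0.48] T [-0.269  0.12   0.01 ] yaw 46.1 tilt [ 0.0006 -0.0073] [ 0.39  0.42 -0.29  2.11  0.21  0.64 -0.8 ] 0.2711054969586917
```

```bash
python3 -m handwheel '[0,0,0,0,0,-3,0.15, 0.02,0.05,0,0,0,-6,0.15, 0.02,0.05,0,0,0,-9,0.15, 0.02,0.05,0,0,0,-12,0.15, 0.02,0.05,0,0,0,-15,0.15, 0.02,0.05,0,0,0,-18,0.15, 0.02,0.05,0,0,0,-20,0.15]'>/dev/null;python3 s.py
```

```text
11.1167 [ 0.4691 -0.1394  0.0732] F [-1.15 -1.85  1.34] T [-0.415  0.392  0.121] yaw 26.0 tilt [-0.0031 -0.0077] [ 0.32  0.41 -0.2   2.11  0.15  0.64 -1.1 ] 0.2693824032962816
```

```bash
python3 -m handwheel '[0,0,0,0,0,-3,0.15, 0.02,0.04,0,0,0,-6,0.15, 0.02,0.04,0,0,0,-9,0.15, 0.02,0.04,0,0,0,-11,0.15, 0.02,0.04,0,0,0,-12,0.15]'>/dev/null;python3 s.py
```

```text
11.5333 [ 0.4689 -0.1394  0.0732] F [-1.35 -1.5  -0.16] T [-0.459  0.278  0.085] yaw 13.9 tilt [-0.0053 -0.0075] [ 0.28  0.41 -0.15  2.11  0.11  0.63 -1.28] 0.27052720366084737
```

```bash
python3 -m handwheel '[0.02,0.04,0,0,0,-2,0.15, 0.02,0.04,0,0,0,-4,0.15, 0.02,0.04,0,0,0,-6,0.15]'>/dev/null;python3 s.py;  python3 -m handwheel '[0,0,0,0,0,-2,0.15, 0,0,0,0,0,-3,0.15, 0,0,0,0,0,-3,0.15]'>/dev/null;python3 s.py
```

```text
11.7833 [ 0.4688 -0.1393  0.0732] F [-0.87 -1.41  0.48] T [-0.485  0.254  0.136] yaw 7.8 tilt [-0.0066 -0.0073] [ 0.26  0.41 -0.12  2.11  0.1   0.63 -1.37] 0.2745908431590867
12.0333 [ 0.4688 -0.1394  0.0732] F [-1.7  -0.57  0.44] T [-0.279  0.195  0.086] yaw 4.8 tilt [-0.0071 -0.0071] [ 0.25  0.41 -0.11  2.11  0.09  0.63 -1.41] 0.2763831202112478
```

```bash
for i in 1 2; do python3 -m handwheel '[0,0,0,0,0,-1,0.15, 0,0,0,0,0,-2,0.15, 0,0,0,0,0,-2,0.15]'>/dev/null;python3 s.py; done
```

```text
12.2833 [ 0.4687 -0.1394  0.0732] F [-1.24 -1.77  0.38] T [-0.224  0.202  0.106] yaw 2.8 tilt [-0.0074 -0.0069] [ 0.24  0.41 -0.1   2.11  0.08  0.63 -1.44] 0.27510689967394447
12.5333 [ 0.4687 -0.1394  0.0732] F [-0.51 -0.2  -0.73] T [-0.191  0.27   0.086] yaw 0.7 tilt [-0.0077 -0.0067] [ 0.23  0.41 -0.09  2.11  0.08  0.63 -1.47] 0.27514742513851775
```

```bash
for i in 1 2; do python3 -m handwheel '[0,0,0,0,0,-1,0.15, 0,0,0,0,0,-1.5,0.15, 0,0,0,0,0,-1.5,0.15]'>/dev/null;python3 s.py; done
```

```text
12.7833 [ 0.4686 -0.1394  0.0732] F [-0.77 -0.87  0.84] T [-0.198  0.261  0.188] yaw -0.8 tilt [-0.008  -0.0065] [ 0.23  0.41 -0.09  2.11  0.07  0.63 -1.49] 0.2726529718974724
13.0333 [ 0.4686 -0.1394  0.0732] F [-0.07 -1.15 -0.59] T [-0.167  0.222  0.11 ] yaw -2.4 tilt [-0.0082 -0.0063] [ 0.22  0.41 -0.08  2.11  0.07  0.63 -1.52] 0.2770593817958661
```

```bash
for i in 1 2; do python3 -m handwheel '[0,0,0,0,0,-1,0.15, 0,0,0,0,0,-1,0.15, 0,0,0,0,0,-1,0.15]'>/dev/null;python3 s.py; done
```

```text
13.2833 [ 0.4686 -0.1394  0.0732] F [-1.   -1.28  0.49] T [-0.232  0.194  0.059] yaw -3.4 tilt [-0.0083 -0.0062] [ 0.22  0.41 -0.08  2.11  0.06  0.63 -1.53] 0.27707827611683006
13.5333 [ 0.4687 -0.1394  0.0732] F [-1.56 -0.41  0.06] T [-0.26   0.246  0.086] yaw -4.4 tilt [-0.0084 -0.0061] [ 0.22  0.41 -0.07  2.11  0.06  0.63 -1.55] 0.2778618789603443
```

```bash
python3 -m handwheel '[0,0,0,0,0,2,0.15, 0,0,0,0,0,3,0.15, 0,0,0.4,0,0,3,0.15, 0,0,1,0,0,3,0.15, 0,0,2.5,0,0,3,0.15, 0,0,5,0,0,3,0.15, 0,0,6.5,0,0,3,0.15, 0,0,6.5,0,0,3,0.15]'>/dev/null;python3 - <<'E'
from h import *
exec(open('s.py').read())
w=read_camera('wrist')[:,:,::-1];t=read_camera('top')[:,:,::-1]
x,y=proj('wrist',[.469,-.1393,.06],o)[0].astype(int);x0=max(x-100,0);y0=max(y-75,0)
a=cv2.resize(w[y0:y0+150,x0:x0+200],None,fx=4,fy=4,interpolation=cv2.INTER_CUBIC);cv2.imwrite('pics/crop7.png',a);print(x0,y0)
E
```

```text
14.2 [ 0.4711 -0.1397  0.1417] F [ 0.27 -0.34 -1.83] T [-0.02  -0.065  0.044] yaw -1.4 tilt [-0.0017 -0.0075] [ 0.23  0.3  -0.09  2.07  0.05  0.78 -1.48] 0.27367320281829144
223 178
```

View pics/crop7.png

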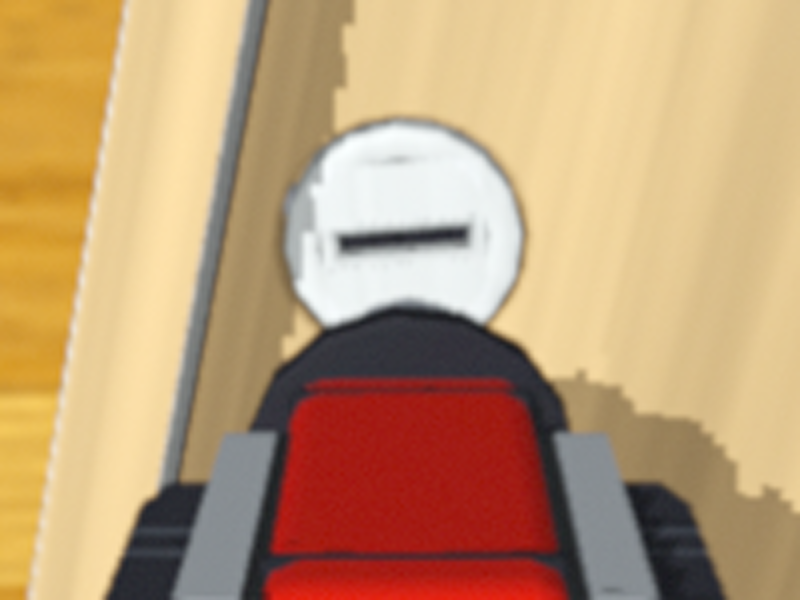

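The slot now runs from (338,244) to (470,234). Compute the cam angle and the panel gap from this view.

```bash
python3 - <<'E'
from h import *
o=get_obs();print(o['eef_pos'])
o['eef_pos']=np.array([.4711,-.1397,.1417])
f=lambda p:(223+(p[0]+.5)/4-.5,178+(p[1]+.5)/4-.5);U=lambda p,z:unproj('wrist',f(p),z,o)
a,b=U((338,244),.028),U((470,234),.028);s=b-a;print('slot',np.degrees(np.arctan2(s[1],s[0])))
cam=U((404,239),.028);print(cam)
for z,P in((.058,[(245,0),(163,480)]),(.028,[(267,0),(180,480)])):
    p,q=U(P[0],z),U(P[1],z);e=(p-q)[:2];e/=np.linalg.norm(e);n=np.array([-e[1],e[0]])
    print(z,'edge angle',np.degrees(np.arctan2(e[1],e[0])),'dist cam to edge mm',(p-cam)[:2]@n*1000)
E
```

```text
[ 0.46907825 -0.13937232  0.13870618]
slot -87.03026050817836
[ 0.4698809  -0.13909785  0.028     ]
0.058 edge angle -12.824225921688779 dist cam to edge mm 31.06846489247494
0.028 edge angle -13.186259867427095 dist cam to edge mm 30.057526195103623
```

The cam turned about 83° (1.45 rad) plus its start offset, the gap is about 0–1 mm, and the driver has not slipped in the jaws. Carry it back to the stand.

```bash
python3 -m handwheel '[0,0,3,0,0,0,0.15, 0,0,6,0,0,4,0.15, -0.5,-3,6,0,0,10,0.15, -1,-6.5,6,0,0,16,0.15, -1.5,-10,6,0,0,22,0.15, -2,-13.5,6,0,0,28,0.15, -2.6,-17,6,0,0,34,0.15, -3,-20,6,0,0,40,0.15]'>/dev/null;python3 s.py
```

```text
14.9667 [ 0.4373 -0.3414  0.1972] F [ 1.33  0.06 -1.1 ] T [ 0.02  -0.024 -0.02 ] yaw 38.8 tilt [-0.0029 -0.0085] [ 0.61  0.32 -0.08  1.88  0.04  0.94 -0.38] 0.27351576980095516
```

```bash
python3 -m handwheel '[-0.2,-2,0,0,0,3,0.15, -0.5,-4,0,0,0,6,0.15, -0.6,-4.5,0,0,0,6,0.15, -0.6,-4.5,0,0,0,6,0.15, -0.6,-4.5,0,0,0,6,0.15]'>/dev/null;python3 s.py
```

```text
15.3833 [ 0.4312 -0.3852  0.1961] F [ 0.8   1.07 -1.98] T [ 0.066 -0.055  0.026] yaw 44.7 tilt [-0.0032 -0.0069] [ 0.68  0.36 -0.08  1.83  0.04  0.96 -0.21] 0.27656651104294383
```

```bash
python3 -m handwheel '[0,-0.1,-3,0,0,0,0.15, 0,-0.15,-6,0,0,0,0.15, 0,-0.15,-8.5,0,0,0,0.15, 0,-0.15,-9.5,0,0,0,0.15, 0,-0.15,-9.5,0,0,0,0.15, 0,-0.15,-9.5,0,0,0,0.15]'>/dev/null;python3 s.py
```

```text
15.8833 [ 0.4319 -0.3856  0.1014] F [-0.45 -0.67 -0.97] T [ 0.053 -0.05   0.   ] yaw 44.8 tilt [-0.0032 -0.0063] [ 0.68  0.48 -0.08  1.9   0.06  0.77 -0.23] 0.2772839188139893
```

Tip is about 1 cm above the block; correct x/y to the grasp position (0.4312, -0.3867) and lower.

```bash
python3 -m handwheel '[-0.1,-0.15,0,0,0,0,0.15, -0.1,-0.15,-0.3,0,0,0,0.15, -0.1,-0.15,-0.7,0,0,0,0.15, -0.1,-0.15,-1.1,0,0,0,0.15, -0.1,-0.15,-1.3,0,0,0,0.15]'>/dev/null;python3 s.py;python3 -m handwheel '[0,0,-0.4,0,0,0,0.15, 0,0,-0.7,0,0,0,0.15, 0,0,-1,0,0,0,0.15]'>/dev/null;python3 s.py
```

```text
16.3 [ 0.4309 -0.3872  0.0883] F [ 0.49 -0.4  -1.99] T [ 0.009 -0.02   0.071] yaw 44.8 tilt [-0.003  -0.0064] [ 0.68  0.49 -0.08  1.9   0.07  0.74 -0.22] 0.271550608029412
16.55 [ 0.4308 -0.3871  0.0778] F [-0.63  0.98 -1.56] T [-0.01  -0.041  0.031] yaw 44.8 tilt [-0.0033 -0.0062] [ 0.68  0.51 -0.08  1.91  0.07  0.72 -0.23] 0.27524762155456384
```

```bash
python3 -m handwheel '[0,0,-0.5,0,0,0,0.15, 0,0,-1,0,0,0,0.15, 0,0,-1.5,0,0,0,0.15, 0,0,-1.9,0,0,0,0.15, 0,0,-2.1,0,0,0,0.15]'>/dev/null;python3 s.py;python3 -m handwheel '[0,0,-0.1,0,0,0,0.15, 0,0,-0.15,0,0,0,0.15]'>/dev/null;python3 s.py
```

```text
16.9667 [ 0.4305 -0.3869  0.056 ] F [-0.17  0.14 -1.17] T [0.062 0.006 0.007] yaw 44.8 tilt [-0.004  -0.0057] [ 0.68  0.54 -0.07  1.92  0.07  0.68 -0.23] 0.2738295338122777
17.1333 [ 0.4305 -0.3869  0.055 ] F [-3.45  2.93  9.71] T [0.56  0.608 0.037] yaw 44.8 tilt [-0.0043 -0.0055] [ 0.68  0.54 -0.07  1.92  0.07  0.68 -0.23] 0.2720983816603222
```

The collar is seated (9.7 N up, at the height it was picked up from). Release to 0.6 and withdraw upward.

```bash
python3 -m handwheel '[0,0,0.05,0,0,0,0.3, 0,0,0.05,0,0,0,0.5, 0,0,0.05,0,0,0,0.58, 0,0,0.05,0,0,0,0.58, 0,0,0.05,0,0,0,0.58]'>/dev/null;python3 s.py;python3 -m handwheel '[0,0,1,0,0,0,0.58, 0,0,3,0,0,0,0.58, 0,0,6,0,0,0,0.58, 0,0,9.5,0,0,0,0.58, 0,0,13,0,0,0,0.58, 0,0,16,0,0,0,0.58, 0,0,16,0,0,0,0.58]'>/dev/null;python3 - <<'E'
from h import *
exec(open('s.py').read())
w=read_camera('wrist')[:,:,::-1];t=read_camera('top')[:,:,::-1]; s=read_camera('scene')[:,:,::-1]
w=cv2.resize(w,None,fx=.625,fy=.625); s=cv2.resize(s[170:400,190:497],(400,300),interpolation=cv2.INTER_CUBIC)
t=cv2.resize(t[240:360,190:350],(400,300),interpolation=cv2.INTER_CUBIC)
cv2.imwrite('pics/fin.png',np.vstack([np.hstack([w,s]),np.hstack([t,t*0])]))
E
```

```text
17.55 [ 0.4305 -0.387   0.0556] F [ 0.43 -0.41  0.48] T [0.024 0.011 0.017] yaw 44.8 tilt [-0.0042 -0.0057] [ 0.68  0.54 -0.07  1.92  0.07  0.68 -0.23] 0.5805757101874768
18.1333 [ 0.4335 -0.3893  0.2232] F [ 0.76 -1.16 -0.26] T [-0.046 -0.029 -0.013] yaw 44.8 tilt [ 0.0053 -0.0127] [ 0.69  0.33 -0.08  1.8   0.04  1.01 -0.2 ] 0.5770937327144937
```

View pics/fin.png

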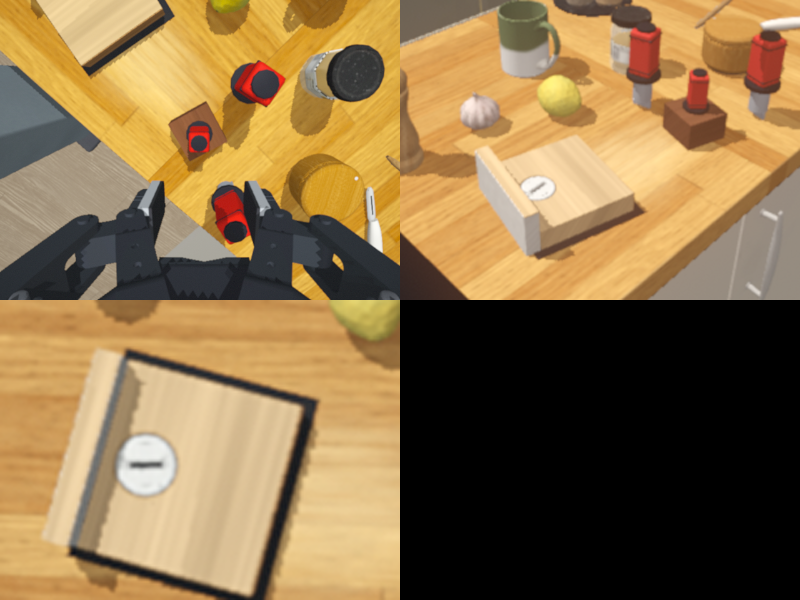

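The driver stands upright in its block (wrist view (198,140), scene view (697,95)). The slot has turned about a quarter turn, the panel is tight against the board, and the bystanders have not moved. Hand in.

```bash
python3 -c "
from station import *
print(hand_in())"
```

```text
the job is handed in; nothing more can be done
None
```

The job is finished and handed in at about 18 s of robot time. The panel is drawn up tight, the cam is locked, and the driver is back in its stand. The hand-in reports no verdict, so what follows is from my own checks.

- **Panel:** I pushed it onto the seal with about 5 N, to a gap of roughly 2 mm. After the cam was turned, the wrist view put the gap at about 0–1 mm.
- **Cam:** The blade went to the bottom of the slot with about 2–3 N. The slot turned about 83° (1.45 rad) by sight, on top of its small starting angle. I did not feel a clear hard stop. The moment about the vertical stayed under 0.2 N m at every reading, and I stopped there.
- **Driver:** It sits upright in its stand, seated at the same height as when I picked it up. The gripper is clear of it.
- **Bystanders:** In the last view, the lemon, garlic, mug, honey jar and pepper mill look to be where they started. I checked this by eye only.

One reading disagreed at first. A wrist-camera estimate of the driver's position was about 7–9 mm off because I paired the picture with a pose read after the arm had settled. With the right pose it agreed with the top camera to about 3 mm. I viewed 11 pictures, one over the budget of 10.

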